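# Walk the block heater home into its docking bay

### The job

Push the block heater forward along the bench until it is fully home in its docking bay, both front corners right up against the bay's stop bar so that it presses in both sprung contact pins. It is too wide to grip and its rear middle carries a fragile clear cowl that must not be touched, so walk it in with alternate pushes on its two bare rear corners: keep it flat on the bench, never let it slew more than about 15 degrees out of line with the bay, and feel for the stop rather than ramming it. Leave the glassware and bottles around it where they stand.

Things in the scene. Friction and masses are not known exactly. Their poses are not given: they have to be found in the camera images.
- heater: Block heater: heavy flat-bottomed white box on a black base, about 1.5 kg, heavier on its left; 110 mm long (x), 200 mm wide (y), 60 mm high, with an aluminium tube block and a grey keypad flush in its top. Origin: centre of its underside. x points forward (the way it must go, away from the robot), y to its left, z up. Front face at x = +55 mm, rear face at x = -55 mm.
- rear_left (a point): Middle of the heater's bare rear left corner face (flat, upright, 48 mm wide, 60 mm high), 30 mm up and 76 mm left of the centre line. Axes as the heater's. A steady forward push here of some 6 to 20 N, differing from run to run, slides the heater and mainly turns it, about 0.1 rad for 15 to 20 mm of stroke: the opposite front corner stays about where it is or moves back a few mm.
- rear_right (a point): The same on the rear right corner: middle of the bare face 48 mm wide, 60 mm high, 30 mm up and 76 mm right of the centre line. Once the front corner on the pushed side meets the stop bar, the force rises sharply; 10 to 25 N above the sliding force seats it. The heater's front starts 70 to 100 mm short of the dock's origin and within 5 degrees of in line with the bay.
- cowl: Fragile clear cowl fixed to the middle of the heater's rear face: 104 mm wide (y), stands 34 mm out from the rear face, from 6 mm to 51 mm above the bench. Moves with the heater. Origin: on the heater's rear face, middle, at underside height; axes as the heater's; the cowl lies towards -x. Must not be touched.
- dock: Docking bay, steel, bolted down: two side cheeks 24 mm high, inner faces 240 mm apart, and between them a stop bar 34 mm high clamped at a depth that differs each time. Origin: bench level, mid-way between the cheeks; x points into the bay, y left, z up. The stop bar's near face is somewhere from x = -30 to 0 mm (not reported: feel for it). Straight cheeks from x = -45 mm on; they flare out before it.
- flask_a: Bystander: stoppered volumetric flask, 68 mm wide, 190 mm high, left of the heater's path. Origin: centre of its underside.
- flask_b: Bystander: smaller stoppered volumetric flask, 60 mm wide, 160 mm high, right of the heater's path. Origin: centre of its underside.
- beaker: Bystander: glass beaker of white stirring rods, 72 mm wide, 95 mm high (150 mm with the rods), beyond the bay. Origin: centre of its underside.
- bottle: Bystander: white plastic bottle with a black cap, 64 mm wide, 150 mm high, far left. Origin: centre of its underside.
- dish: Bystander: low glass dish, 110 mm wide, 45 mm high, far right. Origin: centre of its underside.
- jar: Bystander: amber glass jar with a white cap, 70 mm wide, 90 mm high, far right. Origin: centre of its underside.
- pin_left (a joint): Left sprung brass contact pin in the stop bar's near face, 14 mm across, 17 mm above the bench, 80 mm left of the bay's middle. 0 = standing 6 mm proud of the bar, 0.006 m = pressed flush. Spring of under 2 N: the heater's own weight holds it in.
- pin_right (a joint): The same pin 80 mm right of the bay's middle; 0 = 6 mm proud, 0.006 m = flush.
Mind the look-alikes: they are no part of the job. Leave any blue look-alike of the heater alone.

How it is judged:
By the outcome, as a careful person would: the job done as asked, in the order asked, and still so for the second after the job is handed in, with the robot touching nothing.
It also fails if it takes over 61 s, if anything falls off the work surface, if the arm or the gripper's body presses on something with over 40 N, if the wrist force passes 120 N, or if a joint passes its speed limit or range.

### The arm

A 6-joint arm with a two-finger parallel gripper is mounted at the origin on the work surface. World frame = base frame: x ahead of the robot, y to its left, z up, the work surface at z = 0. Lengths are in m, angles in rad, forces in N, time in s.
With the tool pointing down it reaches from about 0.225 to 0.875 m from the base axis. Payload 3.4 kg.
Tool frame: the origin (TCP) lies at the very end of the fingers, on their centre line; the grasp point (between the pads) lies r.grasp_offset behind it (r.grasp_offset is the distance from the TCP to the grasp point, in m); x points along the fingers, y is the direction in which the jaws open and shut, and the axes are right-handed (so a half turn about x gives the same grasp; the last joint's range is limited). The gripper opens to 85 mm and grips with 20 to 120 N. Pads are 22 mm wide; open, the fingers measure 114 mm over their backs; the gripper's body (76 mm by 85 mm) begins 54 mm behind the grasp point. The pads swing forward as they close: fully open they stand 13 mm farther back than shut.
Start: joints at [-1.458, 0.276, 1.505, -0, 1.361, -0.121], TCP at [0.133, -0.559, 0.231] pointing down, gripper open.
Joint ranges: [-2.89, 2.89], [-0.75, 2.08], [0.22, 2.7], [-1.18, 4.32], [0.11, 2.71], [-2.7, 2.7]. Speed limits (rad/s): [2.57, 2.57, 3.14, 3.14, 3.14, 3.14].

### API

Orientations are given as a rotation vector (axis times angle).
In Python, from workcell import r gives the robot as it stands. Calls block until the motion is done:
- r.move_to(position, orientation): joint-space move of the TCP to a pose.
- r.move_straight(position, rot=None, velocity=0.15, f_stop=None): straight line of the TCP; rot=None keeps the orientation; velocity is the mean speed in m/s. With f_stop (N) it stops when the force on the tool has changed by that much, and returns True; else False.
- r.move_j(angles): joint-space move.
- r.command_gripper(opening, newtons=None): opening from 0.0 (shut) to 1.0 (fully open); newtons is the grip in N (None keeps the last); returns when the fingers have stopped.
- r.sleep(seconds).
- r.ik(position, orientation): joint angles nearest the present ones, or None.
- r.capture(name): name is "scene" or "top"; returns a dict with "img" (400x640x3 uint8, red, green, blue), "depth" (400x640 float32, m along the optical axis (not along the pixel's ray), 0 where there is no reading), "mtx" (3x3 intrinsics, pixels), "dist" ([k1, k2, p1, p2, k3] as OpenCV has them; the pictures are not rectified), "R" (3x3) and "t" (3): a world point X has camera coordinates R X + t. Camera axes: x right, y down, z forward; pixel columns grow to the right and rows downward; lengths in m; the calibration is good to about 2 mm. A picture is of the moment at which its call begins.
A pose or a line that the arm cannot do raises r.MotionError and nothing moves.
- r.job_done(): hands the job in, once; it reports no verdict.
Readings, each from a call of its own:
- r.get_time_s(): time.
- r.get_joint_positions(): joint angles.
- r.get_dq(): joint speeds.
- r.get_tau(): joint torques, N m.
- r.get_position(): TCP position.
- r.get_ee_rot(): TCP orientation.
- r.get_ft_force(): force on the tool from outside, world axes, zero at the start.
- r.get_moment(): the same for the moment, N m.
- r.get_finger_gap(): opening from 0.0 (shut) to 1.0 (fully open).
Only numpy, scipy, OpenCV 4.12 (cv2) and the standard library are available. Lean on these libraries where they do the work, as an engineer would, in place of code of your own. Each camera call takes 0.05 s, during which the arm holds its last target. There are 200 camera calls.

## Working session

There is one attempt and no reset: what is moved stays moved. The work goes in short steps, each a Python script; the robot and the scene stay as the last script left them, time stands still between calls to the robot, and variables do not carry over. Pictures are saved under pics/ and viewed, about 8 in all and at most 12, crops included, and the job is handed in when it is done.

```bash
mkdir -p pics; ls
cat > h.py <<'E'
import numpy as np, cv2
from workcell import r
def snap(cam,name,crop=None,s=1):
    c=r.capture(cam); im=c["img"][:,:,::-1]
    if crop: x0,y0,x1,y1=crop; im=im[y0:y1,x0:x1]
    cv2.imwrite(f"pics/{name}.png",cv2.resize(im,None,fx=s,fy=s,interpolation=cv2.INTER_CUBIC))
    return c
def ray(c,uv):
    p=cv2.undistortPoints(np.array([[uv]],float),c["mtx"],c["dist"])[0,0]
    return np.array([p[0],p[1],1.])
def world(c,uv):  # by depth
    u,v=map(int,np.round(uv)); d=c["depth"][v-1:v+2,u-1:u+2]; d=np.median(d[d>0]) if (d>0).any() else np.nan
    return c["R"].T@(ray(c,uv)*d-c["t"])
def atz(c,uv,z):
    o=-c["R"].T@c["t"]; d=c["R"].T@ray(c,uv); return o+d*(z-o[2])/d[2]
def proj(c,P):
    rv=cv2.Rodrigues(c["R"])[0]
    return cv2.projectPoints(np.array(P,float).reshape(-1,1,3),rv,c["t"],c["mtx"],c["dist"])[0][:,0]
E
python3 - <<'E'
from h import *
import pickle
d={n:snap(n,n+"0") for n in("top","scene")}
pickle.dump(d,open("c0.pkl","wb"))
for c in d.values(): print(-c["R"].T@c["t"])
print(r.get_time_s(),r.grasp_offset,r.get_ee_rot())
E
```

```text
pics
[0.18817615 0.00851303 1.86234989]
[ 1.18658498 -0.6478549   0.82613323]
0.1 0.0187 [ 2.09815166  0.24819956 -2.09810032]
```

View pics/top0.png

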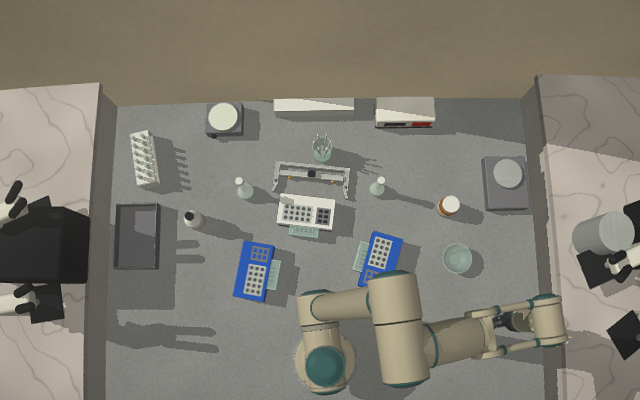

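View pics/scene0.png

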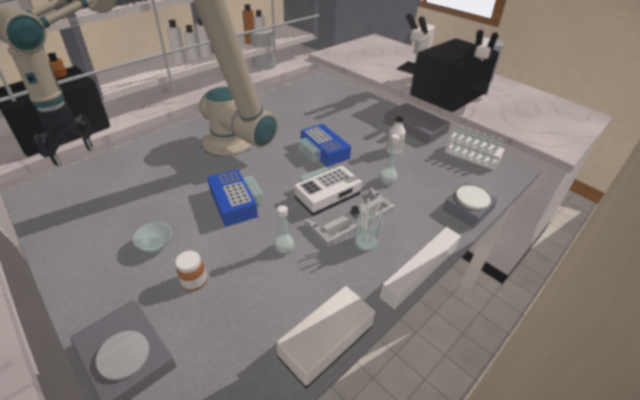

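The top view shows the white heater at about (306,212) with its cowl at (303,231). The dock is around (312,172), the flasks at (244,188) and (377,187), and the two blue look-alikes at (255,270) and (380,258). I'll enlarge this area.

Run:
```python
from h import *
import pickle
c=pickle.load(open("c0.pkl","rb"))["top"]
im=c["img"][130:310,225:415,::-1]
cv2.imwrite("pics/crop1.png",cv2.resize(im[:110],None,fx=4.2,fy=4.2,interpolation=cv2.INTER_CUBIC))
for uv in [(244,183),(377,182),(306,200),(255,270),(380,258),(312,166)]: print(uv,world(c,uv).round(3))
```

```text
(244, 183) [0.633 0.278 0.054]
(377, 182) [ 0.604 -0.192  0.148]
(306, 200) [0.565 0.055 0.058]
(255, 270) [0.318 0.237 0.062]
(380, 258) [ 0.351 -0.201  0.062]
(312, 166) [0.699 0.032 0.026]
```

View pics/crop1.png

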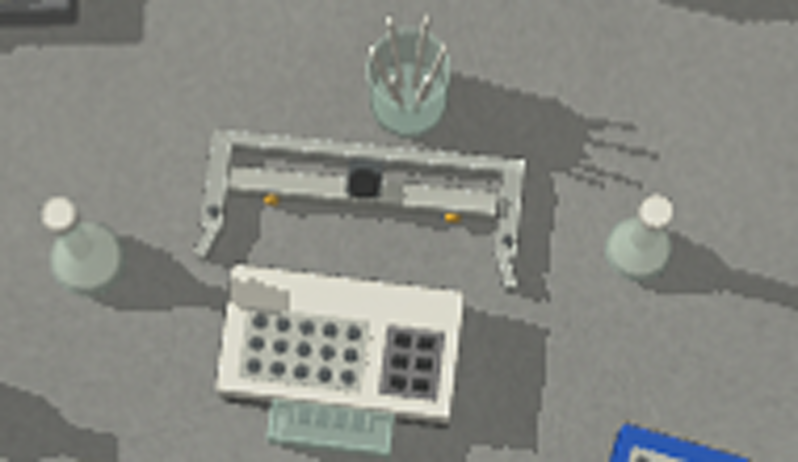

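Run:
```python
from h import *
import pickle
c=pickle.load(open("c0.pkl","rb"))["top"]
f=lambda x,y:(224.6+x/4.2,129.6+y/4.2)
P={}
for n,x,y,z in [("FL",233,266,.06),("FR",462,291,.06),("RR",449,413,.06),("RL",219,389,.06),
 ("barL",229,191,.034),("barR",497,214,.034),("pinL",270,199,.017),("pinR",451,216,.017),
 ("chL1",230,140,.024),("chL2",220,215,.024),("chR1",502,165,.024),("chR2",498,235,.024),("fA",86,258,.03),("fB",638,247,.03),("flareL",207,255,.024),("flareR",512,287,.024)]:
    P[n]=atz(c,f(x,y),z)[:2]; print(n,P[n].round(4), world(c,f(x,y))[2].round(3))
H=(P["FL"]+P["FR"]+P["RL"]+P["RR"])/4
def yaw(a,b): d=a-b; return np.degrees(np.arctan2(-d[0],d[1]))
print("heater",H,yaw(P["FL"],P["FR"]),yaw(P["RL"],P["RR"]),np.linalg.norm(P["FL"]-P["FR"]),np.linalg.norm(P["FL"]-P["RL"]),np.linalg.norm(P["FR"]-P["RR"]))
print("bar yaw",yaw(P["barL"],P["barR"]),"pins",yaw(P["pinL"],P["pinR"]),np.linalg.norm(P["pinL"]-P["pinR"]),(P["pinL"]+P["pinR"])/2,(P["barL"]+P["barR"])/2)
# depth map of blue heaters extents & heater edges
```

```text
FL [0.592  0.1473] 0.004
FR [ 0.5661 -0.0476] 0.006
RR [ 0.4614 -0.0339] 0.005
RL [0.4859 0.1597] 0.05
barL [0.665  0.1525] 0.019
barR [ 0.6394 -0.0806] 0.023
pinL [0.6613 0.1177] 0.022
pinR [ 0.6426 -0.041 ] 0.025
chL1 [0.714  0.1522] 0.024
chL2 [0.6461 0.1612] 0.02
chR1 [ 0.6861 -0.0868] 0.026
chR2 [ 0.623  -0.0814] 0.022
fA [0.6087 0.2779] 0.073
fB [ 0.6084 -0.2028] 0.074
flareL [0.6104 0.1727] 0.009
flareR [ 0.5764 -0.0922] 0.004
heater [0.52638209 0.05638988] -7.567994376674031 -7.197968548785199 0.19655555236424935 0.1068514256128715 0.10557876903820992
bar yaw -6.260348217837398 pins -6.731857490825642 0.15982122006399474 [0.65195827 0.03837334] [0.65217407 0.03594476]
```

```bash
cat >> h.py <<'E'
from scipy.spatial.transform import Rotation as Ro
YD=np.radians(-6.5); D=np.array([.652,.037])          # bar middle, bay yaw (from picture)
def rot(yaw,flip=False):
    y=np.array([-np.sin(yaw),np.cos(yaw),0])*(-1 if flip else 1); x=np.array([0,0,-1.])
    return Ro.from_matrix(np.c_[x,y,np.cross(x,y)]).as_rotvec()
def R2(a): return np.array([[np.cos(a),-np.sin(a)],[np.sin(a),np.cos(a)]])
FL=False
def tool(H,yaw,side,back,out=.080,z=.018):
    "TCP pose with its centre `back` behind the rear face, side=+1 left -1 right; heater centre H, yaw in world"
    p=np.array(H)+R2(yaw)@np.array([-.055-back,side*out]); return np.r_[p,z],rot(yaw,FL)
def go(pz,vel=.15,f=None): return r.move_straight(list(pz[0]),list(pz[1]),velocity=vel,f_stop=f)
def dock(p): return R2(-YD)@(np.array(p)[:2]-D)
E
python3 - <<'E'
from h import *
import h
H=np.array([.5264,.0564]);yaw=np.radians(-7.3)
print("heater in dock",dock(H))
for fl in(False,True):
    h.FL=fl
    for s in(-1,1):
        for b,z in((.03,.2),(.03,.018)): 
            q=r.ik(*map(list,tool(H,yaw,s,b,z=z))); print(fl,s,z,None if q is None else np.round(q,2))
E
```

```text
heater in dock [-0.12698877  0.00505697]
False -1 0.2 [-0.19  0.08  1.84 -0.    1.22 -1.63]
False -1 0.018 [-0.19  0.31  2.1  -0.    0.73 -1.63]
False 1 0.2 [ 0.17  0.15  1.76 -0.    1.24 -1.28]
False 1 0.018 [ 0.17  0.36  2.01 -0.    0.77 -1.28]
True -1 0.2 [-0.19  0.08  1.84 -0.    1.22  1.51]
True -1 0.018 [-0.19  0.31  2.1  -0.    0.73  1.51]
True 1 0.2 [ 0.17  0.15  1.76 -0.    1.24  1.87]
True 1 0.018 [ 0.17  0.36  2.01 -0.    0.77  1.87]
```

Run:
```python
from h import *
H=np.array([.5264,.0564]);yaw=np.radians(-7.3)
r.command_gripper(0.0)
r.move_to(*map(list,tool(H,yaw,-1,.03,z=.15))); print(r.get_time_s())
go(tool(H,yaw,-1,.03),.15); print(r.get_time_s(), r.get_ft_force(), r.get_finger_gap())
s=go(tool(H,yaw,-1,.0),.03,3.0); p=r.get_position()
print(s,p,r.get_ft_force(),r.get_time_s(),"back",(R2(-yaw)@(np.array(p)[:2]-H))[0]+.055)
snap("top","top1",(225,130,415,250),4.2); c=snap("scene","sc1",(170,120,430,270),3)
```

```text
3.1083
4.1417 [ 0.10929216  0.36570871 -0.43238583] -0.003406133644391508
True [ 0.44729057 -0.01415991  0.01808256] [ 0.87708355 -0.16257551  4.05326658] 4.75 back -0.014502538401178496
```

View pics/top1.png

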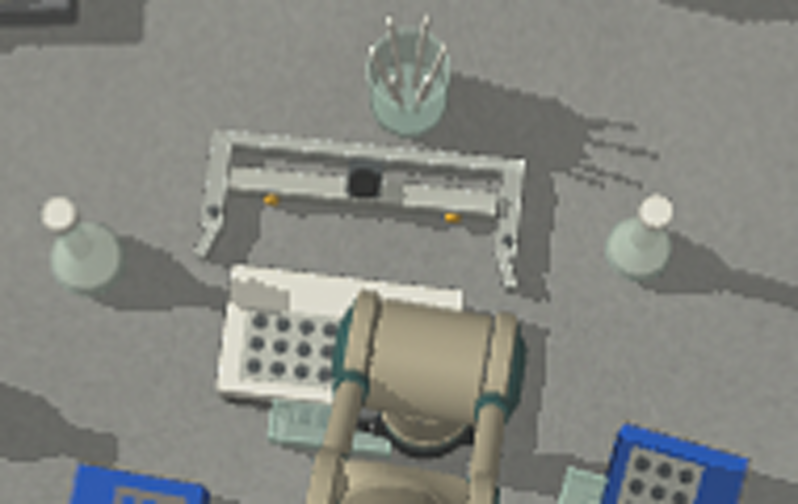

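View pics/sc1.png

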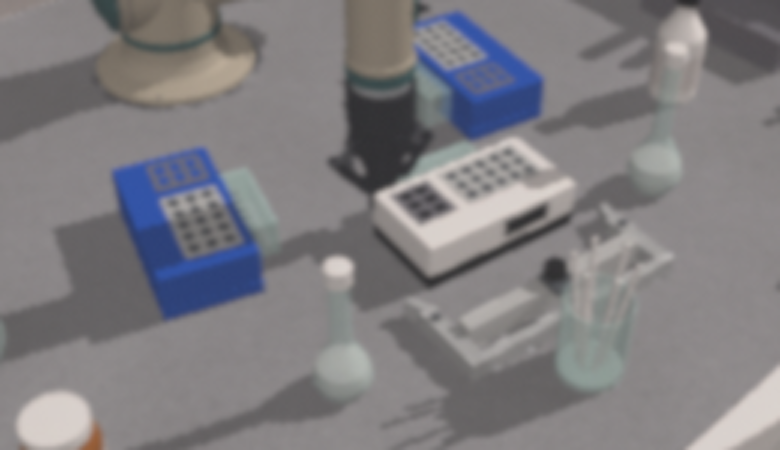

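The top view shows the gripper behind the right corner at about crop (430,440), clear of the cowl. The heater hasn't moved, with FL still at (232,266) and FR at (462,292). The 4 N that stopped the move was vertical, so I'll check whether it persists.

Run:
```python
from h import *
H=np.array([.5264,.0564]);yaw=np.radians(-7.3)
print(r.get_ft_force()); r.sleep(.1); print(r.get_ft_force(),r.get_moment())
for b in(.011,.008,.005):
    s=go(tool(H,yaw,-1,b),.02,12); p=r.get_position(); r.sleep(.1)
    print(s,(R2(-yaw)@(np.array(p)[:2]-H))[0]+.055,p[2],np.round(r.get_ft_force(),2),np.round(r.get_moment(),2),r.get_time_s())
```

```text
[ 1.28573414 -0.25687861  3.85254806]
[0.98108419 1.06781866 2.08090185] [-0.01354017 -0.14012711  0.02386638]
False -0.013245791863055432 0.01722522673425682 [-3.51 -0.09 -1.33] [0.08 0.48 0.04] 5.45
False -0.006740502235766416 0.018224562168976992 [-1.79  0.35  0.96] [0.1  0.18 0.01] 5.85
False -0.0065630352866813055 0.01813444128214204 [-6.63  0.63  3.8 ] [0.05 0.72 0.03] 6.25
```

```bash
cat >> h.py <<'E'
import pickle, json
H0=np.array([.5264,.0564]); Y0=np.radians(-7.3); HB=.011
def advance(H,yaw,side,dth):
    "rotate about the front corner opposite to the pushed side; forward for dth>0"
    a=-side*dth; c=H+R2(yaw)@np.array([.055,-side*.1]); return c+R2(a)@(H-c), yaw+a
def see(H,yaw):
    "heater pose from top camera: LK from the first picture, guess H,yaw"
    c0=pickle.load(open("c0.pkl","rb"))["top"]; c=r.capture("top")
    g0,g=[cv2.cvtColor(k["img"],cv2.COLOR_RGB2GRAY) for k in(c0,c)]
    q=np.array([[.05,.095],[.05,-.095],[-.05,-.095],[-.05,.095]])
    top=lambda xy:np.c_[xy,np.full(len(xy),.06)]
    m=np.zeros_like(g0); cv2.fillPoly(m,[proj(c0,top(H0+q@R2(Y0).T)).astype(np.int32)],255)
    p0=cv2.goodFeaturesToTrack(g0,60,.02,3,mask=m)
    w0=np.array([atz(c0,p,.06)[:2] for p in p0[:,0]]); loc=(w0-H0)@R2(Y0)
    p1=proj(c,top(H+loc@R2(yaw).T)).astype(np.float32)[:,None]
    p1,st,_=cv2.calcOpticalFlowPyrLK(g0,g,p0,p1.copy(),winSize=(11,11),maxLevel=1,flags=cv2.OPTFLOW_USE_INITIAL_FLOW)
    w1=np.array([atz(c,p,.06)[:2] for p in p1[:,0]]); ok=(st[:,0]==1)
    A,inl=cv2.estimateAffinePartial2D(loc[ok],w1[ok],ransacReprojThreshold=.002)
    return A[:,2],np.arctan2(A[1,0],A[0,0]),int(inl.sum()),np.hypot(A[0,0],A[1,0])
def report(tag,H,yaw):
    h=dock(H); print(tag,"centre dock mm",(h*1000).round(1),"slew deg",round(np.degrees(yaw-YD),2),
     "front L/R x",[round(float((h+R2(yaw-YD)@np.array([.055,s*.1]))[0])*1000,1) for s in(1,-1)])
E
python3 - <<'E'
from h import *
h,y,n,s=see(H0,Y0); report(f"seen n{n} s{s:.3f}",h,y)
H,Y=H0,Y0
for d in(.04,.07,.1):
    Hn,Yn=advance(H0,Y0,-1,d); s=go(tool(Hn,Yn,-1,HB),.03,25)
    print(s,np.round(r.get_ft_force(),1),r.get_time_s()); report("model",Hn,Yn)
    if s: break
h,y,n,s=see(Hn,Yn); report(f"seen n{n} s{s:.3f}",h,y); json.dump([*h,y],open("pose.json","w"))
p=r.get_position()[:2]; print("tool in heater",R2(-y)@(np.array(p)-h))
E
```

```text
seen n18 s1.004 centre dock mm [-124.2    5.1] slew deg 0.97 front L/R x [-70.9, -67.5]
False [-4.9 -0.5  3.8] 6.6083
model centre dock mm [-123.     2.9] slew deg 1.49 front L/R x [-70.6, -65.4]
False [-5.2 -0.4  3.2] 6.975
model centre dock mm [-119.9    1.4] slew deg 3.21 front L/R x [-70.6, -59.4]
False [-4.6 -1.5  3.7] 7.3417
model centre dock mm [-1.168e+02 -1.000e-01] slew deg 4.93 front L/R x [-70.6, -53.4]
seen n14 s1.004 centre dock mm [-119.3    4.4] slew deg 5.36 front L/R x [-73.9, -55.2]
tool in heater [-0.06491829 -0.08427306]
```

```bash
cat >> h.py <<'E'
def swap_push(side,dth,f=25,vel=.04,n=3):
    x=json.load(open("pose.json")); H,Y=np.array(x[:2]),x[2]
    p=np.array(r.get_position()); rv=r.get_ee_rot()
    if p[2]<.05 and side*(R2(-Y)@(p[:2]-H))[1]<0:      # tool down on the other side: back off, over
        b=tool(H,Y,-side,.03); q=np.r_[b[0][:2],.018]
        go(b,.15); go(tool(H,Y,-side,.03,z=.08),.2); go(tool(H,Y,side,.03,z=.08),.25); go(tool(H,Y,side,.03),.15)
    go(tool(H,Y,side,HB+.005),.06,6); r.sleep(.05)
    s=False; f0=np.array(r.get_ft_force())
    for d in np.linspace(dth/n,dth,n):
        Hn,Yn=advance(H,Y,side,d); s=go(tool(Hn,Yn,side,HB),vel,f)
        fr=np.array(r.get_ft_force()); print(f"d{d:.3f}",s,fr.round(1))
        if s or np.hypot(*fr[:2])>f: s=True; break
    h,y,k,sc=see(Hn,Yn); report(f"seen n{k} s{sc:.3f}",h,y)
    if abs(sc-1)<.02 and k>=8 and np.hypot(*(h-Hn))<.012: json.dump([*h,y],open("pose.json","w"))
    else: print("!! vision rejected"); json.dump([*Hn,Yn],open("pose.json","w"))
    print("tool in heater mm",(R2(-y)@(np.array(r.get_position()[:2])-h)*1000).round(1),"t",r.get_time_s())
    return s
E
python3 - <<'E'
from h import *
swap_push(1,.19)
snap("top","top2",(225,130,415,250),4.2)
E
```

```text
d0.063 False [-3.3  1.  -1.3]
d0.127 False [-1.6  0.2  1. ]
d0.190 False [-4.1  3.   2. ]
seen n20 s1.001 centre dock mm [-103.8    7.9] slew deg -7.42 front L/R x [-36.4, -62.2]
tool in heater mm [-66.4  85.4] t 11.5667
```

View pics/top2.png

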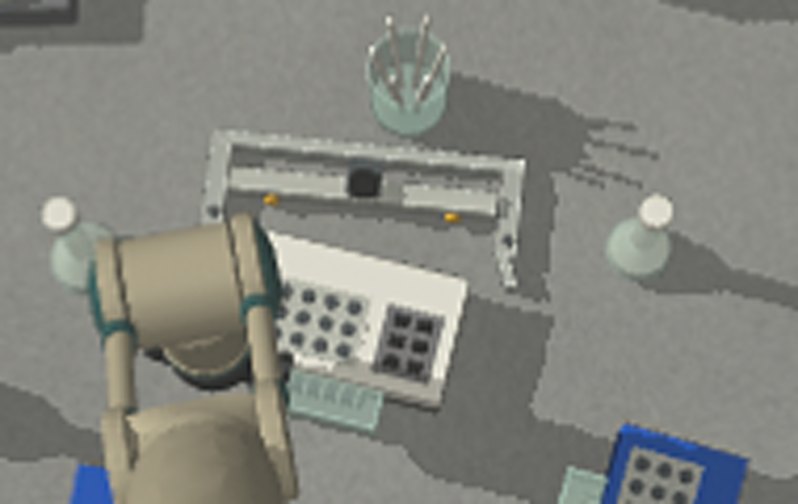

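The heater has slewed -7° with its front left corner ahead. It sits clear of the cheeks, and the wrist is well clear of flask A. Next is the right side.

```bash
sed -i 's/out=.080/out=.078/' h.py
python3 - <<'E'
from h import *
if not swap_push(-1,.21): swap_push(1,.15,f=18)
E
```

```text
d0.070 False [-3.1 -0.7 -0.8]
d0.140 False [-1.7 -0.4  1.4]
d0.210 False [-4.4 -1.8  3. ]
seen n10 s0.998 centre dock mm [-87.6   5.3] slew deg 8.01 front L/R x [-47.1, -19.2]
tool in heater mm [-67.8 -84.1] t 15.8667
d0.050 False [-4.1  1.2 -1.3]
d0.100 False [-2.   0.3  0. ]
d0.150 False [-4.7  1.7  1.7]
seen n22 s0.998 centre dock mm [-75.4   7.4] slew deg -2.66 front L/R x [-15.8, -25.0]
tool in heater mm [-67.6  82.9] t 19.7917
```

Run:
```python
from h import *
print(swap_push(-1,.16,f=16,vel=.03,n=6))
```

```text
d0.027 False [-2.9 -0.1  0.7]
d0.053 False [-0.6  0.2 -0.1]
d0.080 False [-5.4  1.   3.8]
d0.107 False [-4.8  0.7  3.4]
d0.133 False [-8.1 -0.1  6.6]
d0.160 True [-1.8 -0.7  6.3]
seen n12 s0.984 centre dock mm [-64.3   7.2] slew deg 7.9 front L/R x [-23.5, 4.0]
tool in heater mm [-71.8 -83.6] t 24.4667
True
```

Run:
```python
from h import *
print(swap_push(1,.2,f=18,vel=.03,n=8))
snap("top","top3",(225,130,415,250),4.2)
```

```text
d0.025 False [-4.6  1.   1.2]
d0.050 False [-3.9  2.1 -0.8]
d0.075 False [-3.4 -0.4 -0.4]
d0.100 False [-4.7  0.4  1.6]
d0.125 False [-7.1  2.6  2. ]
d0.150 False [-15.4   2.5   9.6]
d0.175 False [-19.4   2.6   0. ]
seen n23 s1.000 centre dock mm [-56.3   8.9] slew deg -1.42 front L/R x [1.2, -3.8]
!! vision rejected
tool in heater mm [-68.1  86. ] t 29.4833
True
```

View pics/top3.png

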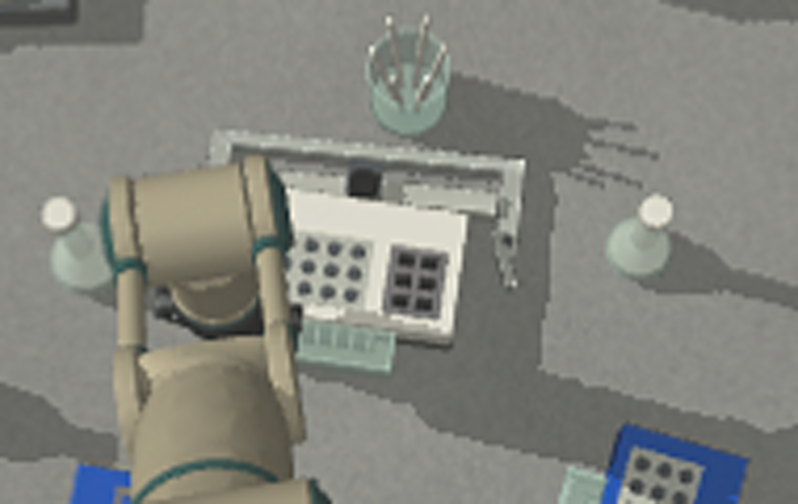

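The front left corner is up against the bar and the right one is about 5 mm off. I'll accept this seen pose and continue with short pushes.

Run:
```python
from h import *
def setpose():
    x=json.load(open("pose.json")); h,y,k,s=see(np.array(x[:2]),x[2]); report(f"set n{k}",h,y); json.dump([*h,y],open("pose.json","w"))
setpose(); print("tool dock",dock(r.get_position()).round(4))
print(swap_push(-1,.08,f=18,vel=.025,n=5)); print("tool dock",dock(r.get_position()).round(4),np.round(r.get_ft_force(),1))
setpose()
print(swap_push(1,.08,f=18,vel=.025,n=5)); print("tool dock",dock(r.get_position()).round(4),np.round(r.get_ft_force(),1))
setpose()
```

```text
set n23 centre dock mm [-56.1   8.9] slew deg -1.69 front L/R x [1.8, -4.1]
tool dock [-0.1225  0.0962]
d0.016 False [-6.   0.   1.9]
d0.032 False [-7.  -0.4  0.4]
d0.048 False [-12.2   0.6   1.3]
d0.064 False [-16.1   1.3   3. ]
d0.080 False [-21.    1.6   2.6]
seen n11 s1.043 centre dock mm [-53.3   6.3] slew deg 1.89 front L/R x [-1.7, 4.9]
!! vision rejected
tool in heater mm [-74.2 -80.1] t 33.8583
True
tool dock [-0.1248 -0.0762] [-20.2   0.7   3.5]
set n12 centre dock mm [-53.4   6.4] slew deg 1.82 front L/R x [-1.6, 4.8]
d0.016 False [-6.5  1.2  0.9]
d0.032 False [-8.2  3.  -1.1]
d0.048 False [-13.3   2.4   2.7]
d0.064 False [-17.7   4.1   2.9]
seen n21 s0.997 centre dock mm [-53.3   8.2] slew deg 0.03 front L/R x [1.6, 1.7]
tool in heater mm [-69.3  81. ] t 37.8667
True
tool dock [-0.1226  0.0892] [-17.    4.1   2.3]
set n21 centre dock mm [-53.3   8.2] slew deg 0.01 front L/R x [1.7, 1.7]
```

Run:
```python
from h import *
for s in(-1,1):
    print(swap_push(s,.09,f=24,vel=.03,n=5)); print("tool dock",dock(r.get_position()).round(4),np.round(r.get_ft_force(),1))
snap("top","top4",(225,130,415,250),4.2)
```

```text
d0.018 False [-10.4  -0.6  -1.5]
d0.036 False [-15.   -1.1   0.4]
d0.054 False [-20.7  -0.5   0.8]
d0.072 False [-27.   4.   8.]
seen n11 s0.996 centre dock mm [-53.4   8.2] slew deg 0.45 front L/R x [0.8, 2.4]
tool in heater mm [-72.5 -84.1] t 41.7917
True
tool dock [-0.1252 -0.0765] [-25.7   4.8   7.9]
d0.018 False [-6.6  1.5 -0.6]
d0.036 False [-12.6   3.1   1.3]
d0.054 False [-17.5   2.8   3. ]
d0.072 False [-21.6   3.9  -0.7]
d0.090 False [-26.5   5.1   0.4]
seen n22 s0.999 centre dock mm [-52.3   8.3] slew deg -0.14 front L/R x [2.9, 2.4]
tool in heater mm [-71.2  85.7] t 45.975
True
tool dock [-0.1233  0.0942] [-25.7   4.5   0.2]
```

View pics/top4.png

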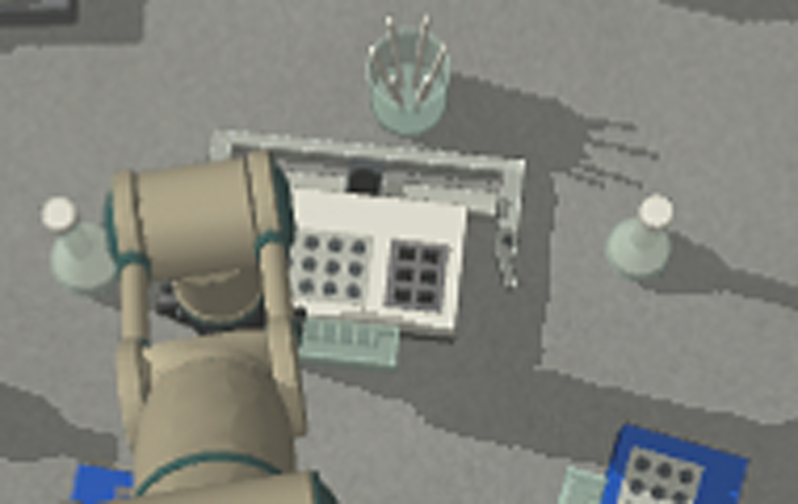

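Both sides are firm, with tool stop positions repeating within 0.7 mm. I'll do one last gentle feel on the right to check it didn't recede, then back off and look.

Run:
```python
from h import *
print(swap_push(-1,.08,f=20,vel=.03,n=5)); print("tool dock",dock(r.get_position()).round(4),np.round(r.get_ft_force(),1))
x=json.load(open("pose.json")); H,Y=np.array(x[:2]),x[2]
go(tool(H,Y,-1,.04),.12); go(tool(H,Y,-1,.05,z=.12),.2)
h,y,k,s=see(H,Y); report(f"after n{k} s{s:.3f}",h,y)
snap("top","top5",(265,155,365,225),7.5); c=snap("scene","sc5",(280,150,420,260),5)
print(np.round(r.get_ft_force(),1),r.get_time_s())
a=cv2.imread("pics/top5.png");b=cv2.imread("pics/sc5.png");b=cv2.resize(b,(750,589))
```

```text
d0.016 True [-1.4  0.6  5.3]
seen n12 s1.000 centre dock mm [-52.9   8.3] slew deg 0.47 front L/R x [1.2, 2.9]
tool in heater mm [-70.7 -78.2] t 48.975
True
tool dock [-0.123  -0.0704] [-1.4 -0.1  4.2]
after n12 s0.999 centre dock mm [-52.9   8.4] slew deg 0.53 front L/R x [1.2, 3.1]
[-0.8  0.2  0.9] 50.1333
```

View pics/top5.png

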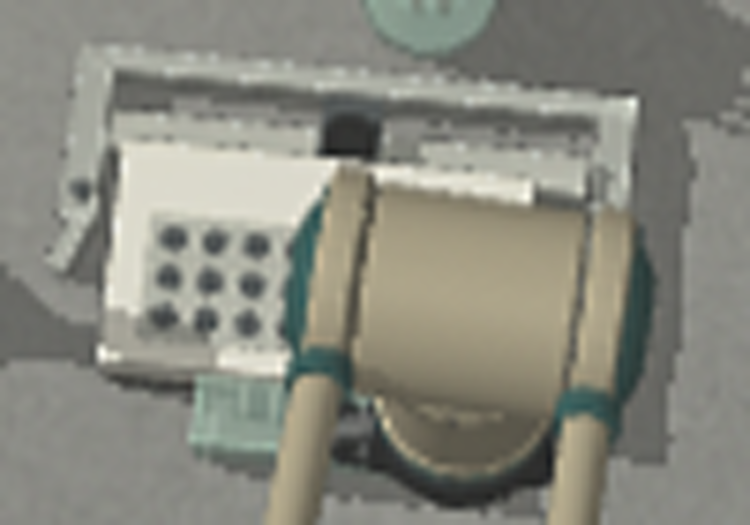

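View pics/sc5.png

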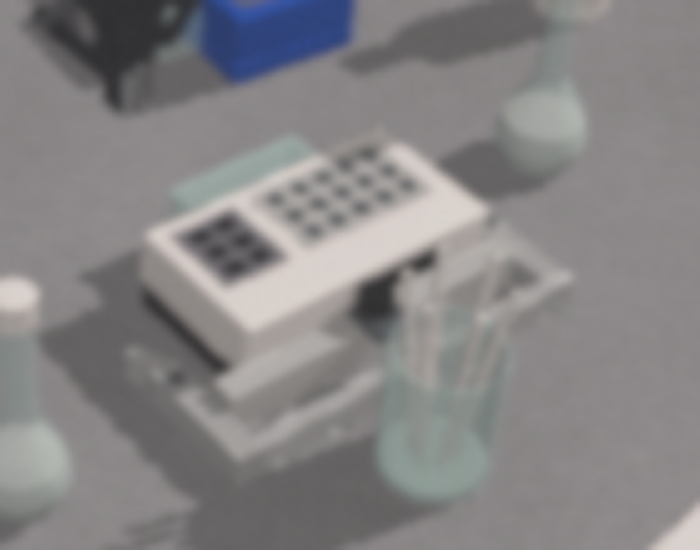

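Run:
```python
from h import *
x=json.load(open("pose.json")); H,Y=np.array(x[:2]),x[2]
go(tool(H,Y,1,.03,z=.09),.28); go(tool(H,Y,1,.03),.15)
go(tool(H,Y,1,HB+.007),.06); r.sleep(.05); go(tool(H,Y,1,HB),.03,20)
for d in(.003,.006,.009,.012,.015):   # straight on, no turning of the tool
    s=go(tool(H,Y,1,HB-d),.03,20); f=np.array(r.get_ft_force()); print(d,s,f.round(1),dock(r.get_position()).round(4))
    if s or np.hypot(*f[:2])>19: break
h,y,k,s=see(H,Y); report(f"left n{k} s{s:.3f}",h,y); print(r.get_time_s())
go(tool(H,Y,1,.04),.15); go(tool(H,Y,1,.05,z=.1),.2)
h,y,k,s=see(H,Y); report(f"left n{k} s{s:.3f}",h,y); snap("top","top6",(265,155,365,225),7.5)
print(r.get_ft_force(),r.get_time_s())
```

```text
0.003 False [-9.4  0.2  2.6] [-0.1217  0.0851]
0.006 False [-15.1   1.2   1.9] [-0.1221  0.0848]
0.009 False [-18.9   1.6   3.7] [-0.1225  0.0844]
0.012 False [-22.5   2.3  -0.2] [-0.1229  0.0841]
left n20 s0.996 centre dock mm [-52.3   8.1] slew deg 0.06 front L/R x [2.6, 2.8]
53.325
left n22 s1.001 centre dock mm [-52.4   8.3] slew deg 0.04 front L/R x [2.6, 2.7]
[ 0.05341748 -0.26869072 -0.56241676] 54.4167
```

View pics/top6.png

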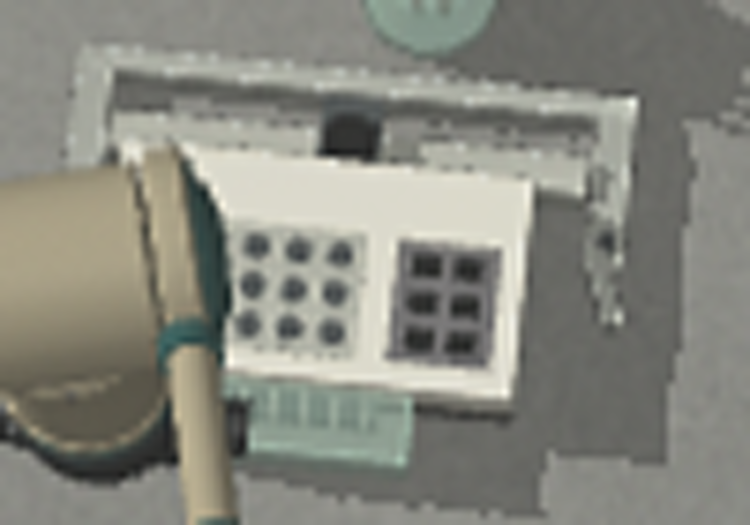

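The left side is firm: force rose to 22 N with no forward motion. The front edge is parallel to the bar, and both front corners read within 0.2 mm of each other. The tool is clear, so I'm handing in.

```bash
python3 -c "
from workcell import r
r.job_done(); print(r.get_time_s())"
```

```text
the job is handed in; nothing more can be done
the job is handed in; nothing more can be done
```

I walked the heater into its bay with alternate pushes on its two bare rear corners and handed the job in at about 54.4 s. As far as I could measure, it is fully home. I could not see the contact pins, so I'm inferring that they are pressed in from the touch and camera checks.

- **Slew and force:** Slew stayed within about 8° of the bay line at every reading. Sliding took about 5 N, and I seated the corners with pushes up to about 27 N.
- **Left corner:** The last feel rose to 22 N with no forward movement, so this corner is firmly against the bar.
- **Right corner:** It held at 27 N on the last full push. The final light feel on this side stopped early on an impact spike, so it proved little. The corner did not measurably move back afterwards.
- **Last picture:** The front edge is parallel to the stop bar, with slew about 0.04° and both front corners within 0.2 mm. My bay angle is only good to about 0.4°, and views with the arm over the right side read about 0.5°. I put most of that difference down to part of the heater being hidden.
- **Other checks:** The tool was clear of everything at the end. I kept it off the cowl by position, and the flasks, beaker and blue look-alikes looked unmoved in the pictures. I did not check the bottle, dish and jar again.
- **Vision disagreements:** Two pose readings from the camera failed my consistency check. I accepted the first after checking the picture, and measured again after the second.

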